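Swap the full backup drive in the desktop drive dock

ROBOT

A 6-joint arm with a two-finger parallel gripper is mounted at the origin on the work surface. World frame = base frame: x ahead of the robot, y to its left, z up, the work surface at z = 0. Lengths are in m, angles in rad, forces in N, time in s.
With the tool pointing down it reaches from about 0.3 to 0.775 m from the base axis. Payload 14.6 kg.
Tool frame: the origin (TCP) lies on the centre line of the jaws, within the pads' length; the fingertips stand 11 mm ahead of it and the grasp point (between the pads) lies 8 mm behind it; y points along the fingers, x is the direction in which the jaws open and shut, and the axes are right-handed (so a half turn about y gives the same grasp; the last joint's range is limited). The gripper opens to 94 mm and grips with 3 to 60 N. Pads are 16 mm wide; open, the fingers measure 119 mm over their backs; the gripper's body (75 mm by 177 mm) begins 78 mm behind the grasp point.
Start: joints at [1.245, 0.3, 1.521, -0, 1.321, -0.067], TCP at [0.141, 0.532, 0.216] pointing down, gripper open.
Joint ranges: [-3.03, 3.03], [-0.79, 2.21], [0.23, 2.52], [-1.04, 4.18], [0, 3.07], [-2.55, 2.55]. Speed limits (rad/s): [2.22, 2.22, 2.57, 3.14, 3.14, 3.14].

INTERFACE

Orientations are given as [roll, pitch, yaw] about the fixed x, y, z axes, in that order (R = Rz(yaw) Ry(pitch) Rx(roll)).
In Python, from station import ctrl, imaging gives the robot as it stands. The module is installed in compiled form; this text tells all that it offers.
- The arm moves only by the tool apply_moves, never from a script. Its argument "deltas" is a list of rows, each an object with "dp": the shift along the tool's x, y, z in m, a list of three; "roll": the turn about the tool's y in rad; "grip": the closure, from -1 (fully open) to 1 (shut). In form: [{"dp": [tx, ty, tz], "roll": roll, "grip": grip}, ...]. A call has 1 to 10 rows; each row shifts and turns the commanded pose from where the row before left it, along the tool's axes as they then stand; what a row does not reach is not made up. A row lasts 1/8 s, in which the tool goes at most 62.5 mm and 10.7 degrees, less where a joint would pass 70% of its speed; a pose out of reach is approached as far as the arm can. A call with a gripper value outside its range is refused whole. The fingers move at their own pace and stop on an object; "newtons" is the grip in N (left out, the last holds). Time passes only in rows, so rows that do not move let the fingers close. It gives the time, the measured TCP pose, the force and the opening at its end, in the units of the state.
- ctrl.get_obs(): the state, without advancing time (a new reading comes with each control period).
- imaging.camera(name): name is "side" or "top"; returns the picture (420x560x3 uint8, blue, green, red); there is no depth.
- imaging.camera_info(name): a dict with "K" (3x3 intrinsics, pixels), "D" ([k1, k2, p1, p2, k3] as OpenCV has them; the pictures are not rectified), "world_from_camera" (4x4, takes a point from camera to world coordinates). Camera axes: x right, y down, z forward; pixel columns grow to the right and rows downward; lengths in m; the calibration is good to about 2 mm. A picture is of the moment at which its call begins. camera_info takes no time and is no camera call.
- ctrl.hand_in(): hands the job in, once; it reports no verdict.
The state is a dict: "time_s": time; "qpos": joint angles; "joint_vel": joint speeds; "tau": joint torques, N m; "ee_pos": TCP position; "eef_rot": TCP orientation; "force": force on the tool from outside, world axes, zero at the start; "moment": the same for the moment, N m; "grip_width": finger opening in m.
Only numpy, scipy, OpenCV 4.12 (cv2) and the standard library are available. Lean on these libraries where they do the work, as an engineer would, in place of code of your own. Each camera call takes 0.05 s, during which the arm holds its last target. There are 200 camera calls.

TASK

Swap the full backup drive (red cap) in the dock for the fresh one (blue cap): flip the red drive's bay switch off, press that bay's eject plunger down to its stop, then lift the red drive out and lower it all the way into the empty slot of the yellow case. Push the blue drive fully home in the freed bay and only then flip that bay's switch back on. Never drop a drive, keep the white drive seated and running, and leave the green drive and everything else on the desk where they are.

Things in the scene. Friction and masses are not known exactly. Their poses are not given: they have to be found in the camera images.
- dock: Dark grey two-bay drive dock, fixed, 206 (x) x 160 (y) x 70 mm. Origin: centre of its underside; x from its front (robot side) to the rear, y to the left bay, z up. Each bay is a row along x at y = +36 mm (left) or -36 mm (right): switch pivot at x -79, eject plunger at x -18, slot centred at x +46 (74 x 19 mm, 55 deep). A drive fully home stands 46 mm out of the dock.
- case: Yellow hard case, fixed, opened flat: base 126 (x) x 208 (y) x 60 mm full of dark foam, its 36 mm high lid lying behind it (+x). Origin: centre of the base's underside, x from front to lid, y left, z up. Three foam slots at y +60, 0 and -60 mm, each 76 (x) x 21 (y) mm, 50 deep: the outer ones hold the blue and green drives, the middle one is empty. A drive in a slot stands 50 mm out.
- drive_red: The full drive; at the start it is seated in one of the dock's two bays (either one): 2.5-inch drive, 70 x 15 x 100 mm, 0.16 kg (0.13 to 0.2), aluminium with a red cap on its upper end. Origin: centre of its underside (the connector end, edges chamfered 4 mm); x along its 70 mm width, y through its 15 mm thickness, z up (100 mm to the top).
- drive_white: The drive that stays in service, in the dock's other bay: 2.5-inch drive, 70 x 15 x 100 mm, 0.16 kg (0.13 to 0.2), aluminium with a white cap on its upper end (leave it there). Origin: centre of its underside (the connector end, edges chamfered 4 mm); x along its 70 mm width, y through its 15 mm thickness, z up (100 mm to the top).
- drive_blue: The fresh drive; at the start it stands in one of the case's outer slots (either one): 2.5-inch drive, 70 x 15 x 100 mm, 0.16 kg (0.13 to 0.2), aluminium with a blue cap on its upper end. Origin: centre of its underside (the connector end, edges chamfered 4 mm); x along its 70 mm width, y through its 15 mm thickness, z up (100 mm to the top).
- drive_green: An archived drive in the case's other outer slot: 2.5-inch drive, 70 x 15 x 100 mm, 0.16 kg (0.13 to 0.2), aluminium with a green cap on its upper end (leave it there). Origin: centre of its underside (the connector end, edges chamfered 4 mm); x along its 70 mm width, y through its 15 mm thickness, z up (100 mm to the top).
- switch_left (a joint): Power toggle of the left bay: orange bat handle, 31 mm long, 11 mm thick, pivot on the dock's top. 0.7 rad: off, leaning 0.35 rad to the dock's front (-x, black bar mark); 0 rad: on, leaning 0.35 rad to the rear (+x, green dot). Over-centre spring: pushed past upright (about 2.5 N at the tip) it snaps over and stays. Starts on.
- switch_left_tip (a point): On the left switch handle's axis, 26 mm from the pivot (5 mm short of the handle's end).
- eject_left (a joint): Eject plunger of the left bay, a round white head. 0 m: up; 0.010 m: down at its stop. Over-centre spring: about 6 N pushes it past half travel, then it snaps down, stays down and lifts the drive in that bay 10 mm on a spring foot. Pushing a drive down in the bay (about 3 N) past half of these 10 mm snaps the foot down and the plunger up again.
- eject_left_top (a point): Centre of the top face of the left eject plunger (20 mm diameter); 14 mm over the dock's top when up, 4 mm when down.
- bay_left (a point): Where the underside centre of a drive lies when it is fully home in the left bay (dock frame x 46, y +36, z 16 mm); axes as the dock's.
- switch_right (a joint): Power toggle of the right bay: orange bat handle, 31 mm long, 11 mm thick, pivot on the dock's top. 0.7 rad: off, leaning 0.35 rad to the dock's front (-x, black bar mark); 0 rad: on, leaning 0.35 rad to the rear (+x, green dot). Over-centre spring: pushed past upright (about 2.5 N at the tip) it snaps over and stays. Starts on.
- switch_right_tip (a point): On the right switch handle's axis, 26 mm from the pivot (5 mm short of the handle's end).
- eject_right (a joint): Eject plunger of the right bay, a round white head. 0 m: up; 0.010 m: down at its stop. Over-centre spring: about 6 N pushes it past half travel, then it snaps down, stays down and lifts the drive in that bay 10 mm on a spring foot. Pushing a drive down in the bay (about 3 N) past half of these 10 mm snaps the foot down and the plunger up again.
- eject_right_top (a point): Centre of the top face of the right eject plunger (20 mm diameter); 14 mm over the dock's top when up, 4 mm when down.
- bay_right (a point): Where the underside centre of a drive lies when it is fully home in the right bay (dock frame x 46, y -36, z 16 mm); axes as the dock's.
- case_slot (a point): Centre of the floor of the case's middle slot, the empty one, 10 mm above the desk (case frame x 0, y 0); axes as the case's. A drive stands here with its 70 mm width along the case's x. The outer slots are the same at y = +60 and -60 mm.
- mug: White mug, 80 mm diameter, 95 mm high; origin under its centre. Leave it alone.
- phone: Phone lying flat, 155 x 74 x 9 mm; origin under its centre. Leave it alone.
- mouse: Black computer mouse, 105 x 60 x 30 mm; origin under its centre. Leave it alone.
- marker: White marker pen with a green cap, lying, 130 mm long, 14 mm thick; origin under its centre. Leave it alone.
- notes: Pad of yellow sticky notes, 70 x 70 x 18 mm; origin under its centre. Leave it alone.
- tape: Roll of clear brown tape lying flat, 72 mm diameter, 24 mm high; origin under its centre. Leave it alone.
- spray: Small white spray bottle, 28 mm diameter, 85 mm high; origin under its centre. Leave it alone.
Not all that is in view belongs to the job. Leave any purple look-alike of the drive_blue alone. What is shaped like the drive_red but purple is not meant.

How it is judged:
On the way, in this order (a step that is already met when the one before it is completed fails the run):
1. the red drive's bay is switched off while the drive is still fully home ((((horizontal distance between drive_red and bay_left below 0.006 m and z of drive_red in the frame of dock below 0.0185 m and angle between drive_red's own z axis and vertical below 0.1 rad and value of joint eject_left below 0.002 m) and value of joint switch_left above 0.6 rad) or ((horizontal distance between drive_red and bay_right below 0.006 m and z of drive_red in the frame of dock below 0.0185 m and angle between drive_red's own z axis and vertical below 0.1 rad and value of joint eject_right below 0.002 m) and value of joint switch_right above 0.6 rad))), for 0.1 s.
2. that bay's eject plunger is fully down and the red drive has popped up in it, the switch still off (((horizontal distance between drive_red and bay_left below 0.006 m and z of drive_red in the frame of dock between 0.0235 and 0.034 m and value of joint eject_left above 0.0085 m and value of joint switch_left above 0.6 rad) or (horizontal distance between drive_red and bay_right below 0.006 m and z of drive_red in the frame of dock between 0.0235 and 0.034 m and value of joint eject_right above 0.0085 m and value of joint switch_right above 0.6 rad))), for 0.1 s.
3. the red drive stands released at the bottom of a slot of the case (x of drive_red in the frame of case between -0.008 and 0.008 m and y of drive_red in the frame of case between -0.068 and 0.068 m and z of drive_red in the frame of case below 0.014 m and angle between drive_red's own z axis and vertical below 0.15 rad and linear speed of drive_red below 0.03 m/s and contact force between the fingers and drive_red below 0.3 N), for 0.2 s.
4. the blue drive is fully home in the freed bay (plunger popped up) with the switch still off ((((horizontal distance between drive_blue and bay_left below 0.006 m and z of drive_blue in the frame of dock below 0.0185 m and angle between drive_blue's own z axis and vertical below 0.1 rad and value of joint eject_left below 0.002 m) and value of joint switch_left above 0.6 rad) or ((horizontal distance between drive_blue and bay_right below 0.006 m and z of drive_blue in the frame of dock below 0.0185 m and angle between drive_blue's own z axis and vertical below 0.1 rad and value of joint eject_right below 0.002 m) and value of joint switch_right above 0.6 rad))), for 0.1 s.
At the end, for the whole second after the job is handed in: Blue drive home in the red one's bay, white drive home in the other (within 6 mm sideways, 2.5 mm of full depth, upright, plungers up within 2 mm); both switches on (under 0.1 rad); red drive at rest, released, upright, within 4 mm of the bottom of a case slot (all of step 3 and (((horizontal distance between drive_blue and bay_left below 0.006 m and z of drive_blue in the frame of dock below 0.0185 m and angle between drive_blue's own z axis and vertical below 0.1 rad and value of joint eject_left below 0.002 m) and (horizontal distance between drive_white and bay_right below 0.006 m and z of drive_white in the frame of dock below 0.0185 m and angle between drive_white's own z axis and vertical below 0.1 rad and value of joint eject_right below 0.002 m)) or ((horizontal distance between drive_blue and bay_right below 0.006 m and z of drive_blue in the frame of dock below 0.0185 m and angle between drive_blue's own z axis and vertical below 0.1 rad and value of joint eject_right below 0.002 m) and (horizontal distance between drive_white and bay_left below 0.006 m and z of drive_white in the frame of dock below 0.0185 m and angle between drive_white's own z axis and vertical below 0.1 rad and value of joint eject_left below 0.002 m))) and value of joint each of switch_left, switch_right below 0.1 rad and linear speed of drive_blue below 0.03 m/s); the robot touches nothing.
It fails at once if the white drive is moved (over 8 mm) or its bay is switched off (distance of drive_white from where it was at the start of the episode above 0.008 m or (horizontal distance between drive_white and bay_left below 0.012 m and value of joint switch_left above 0.35 rad) or (horizontal distance between drive_white and bay_right below 0.012 m and value of joint switch_right above 0.35 rad)).
It fails at once if the red or blue drive is unseated (over 5 mm) in a bay that is switched on ((horizontal distance between drive_red and bay_left below 0.012 m and z of drive_red in the frame of dock between 0.021 and 0.065 m and value of joint switch_left below 0.35 rad) or (horizontal distance between drive_blue and bay_left below 0.012 m and z of drive_blue in the frame of dock between 0.021 and 0.065 m and value of joint switch_left below 0.35 rad) or (horizontal distance between drive_red and bay_right below 0.012 m and z of drive_red in the frame of dock between 0.021 and 0.065 m and value of joint switch_right below 0.35 rad) or (horizontal distance between drive_blue and bay_right below 0.012 m and z of drive_blue in the frame of dock between 0.021 and 0.065 m and value of joint switch_right below 0.35 rad)).
It fails at once if the red or blue drive is dropped (falls unheld at over 0.5 m/s) ((linear speed of drive_red above 0.5 m/s and contact force between the fingers and drive_red below 0.2 N) or (linear speed of drive_blue above 0.5 m/s and contact force between the fingers and drive_blue below 0.2 N)).
It fails at once if the green drive is moved (over 10 mm) (distance of drive_green from where it was at the start of the episode above 0.01 m).
It fails at once if something else on the desk is pushed away (over 30 mm) (distance of any of mug, phone, mouse, marker, notes, tape, spray from where it was at the start of the episode above 0.03 m).
It also fails if it takes over 72 s, if anything falls off the work surface, if the arm or the gripper's body presses on something with over 40 N, if the wrist force passes 120 N, or if a joint passes its speed limit or range.

## Working session

There is one attempt and no reset: what is moved stays moved. The work goes in short steps, Python scripts to look and compute and a tool call to move; the robot and the scene stay as the last step left them, time stands still between calls to the robot, and variables do not carry over. Pictures are saved under pics/ and viewed, about 8 in all and at most 12, crops included, and the job is handed in when it is done.

Besides the shell and the picture viewer there is one more tool, called after "Emit:" as name(argument=value, ...), one argument or row to a line, values as JSON. apply_moves: Moves the arm, as the interface text tells. Its arguments: {"type":"object","properties":{"deltas":{"type":"array"},"newtons":{"type":"number"}},"required":["deltas"]}

```bash
mkdir -p pics; python3 - <<'E'
from station import ctrl, imaging
import cv2,numpy as np
for n in("top","side"):
    cv2.imwrite(f"pics/{n}0.png",imaging.camera(n)); i=imaging.camera_info(n); print(n,i["K"],i["D"],np.round(i["world_from_camera"],4))
print(ctrl.get_obs())
E
```

```text
top [[403.49624154   0.         277.49853863]
 [  0.         403.49624154 205.99408849]
 [  0.           0.           1.        ]] [-0.11099742  0.          0.          0.          0.        ] [[ 0.0121 -0.99    0.1402  0.4371]
 [-0.9997 -0.009   0.0229  0.0076]
 [-0.0214 -0.1405 -0.9899  1.2483]
 [ 0.      0.      0.      1.    ]]
side [[423.85647008   0.         284.49076277]
 [  0.         423.85647008 211.43068596]
 [  0.           0.           1.        ]] [-0.00812598  0.          0.          0.          0.        ] [[ 0.8331 -0.331   0.4431  0.0325]
 [-0.5531 -0.4928  0.6717 -0.8205]
 [-0.004  -0.8047 -0.5936  0.8601]
 [ 0.      0.      0.      1.    ]]
{'time_s': 0.1, 'qpos': array([ 1.24540496e+00,  3.00393224e-01,  1.52147785e+00, -1.68296769e-05,
        1.32073389e+00, -6.66159806e-02]), 'joint_vel': array([-1.44439353e-03, -1.58070922e-03, -1.35147207e-03, -1.46095980e-04,
       -9.11653859e-04, -1.74661210e-06]), 'tau': array([ 9.67915003e-05, -5.32637215e+01, -3.53291881e+01,  7.09998817e-02,
        2.34329794e-02, -4.96464327e-05]), 'ee_pos': array([0.14068927, 0.53147726, 0.21597272]), 'eef_rot': array([-1.57074521e+00,  1.01116010e-03,  1.31202514e+00]), 'force': array([ 0.94856711, -0.47851162, -0.77290071]), 'moment': array([0.01973867, 0.04938155, 0.06760751]), 'grip_width': 0.09402497161202597}
```

View pics/top0.png

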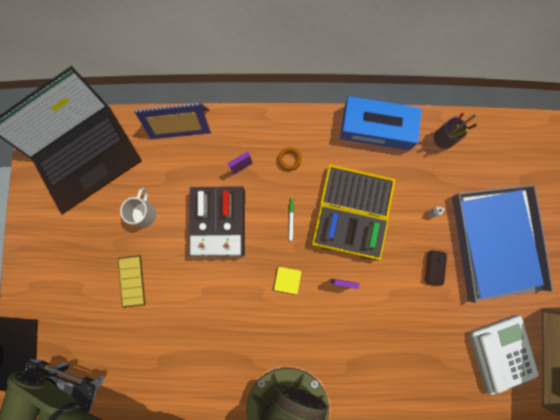

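View pics/side0.png

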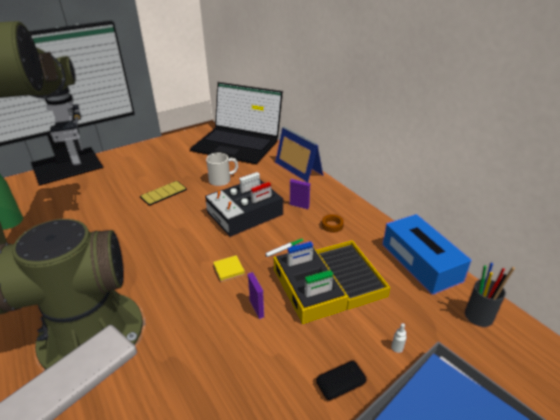

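```bash
python3 - <<'E'
import cv2
t=cv2.imread("pics/top0.png");s=cv2.imread("pics/side0.png")
# top two crops side by side at 6x
a=cv2.resize(t[180:265,182:252],None,fx=5.5,fy=5.5,interpolation=cv2.INTER_CUBIC)
b=cv2.resize(t[180:265,310:385],None,fx=5.5,fy=5.5,interpolation=cv2.INTER_CUBIC)
cv2.imwrite("pics/c1.png",cv2.hconcat([a,b]))
cv2.imwrite("pics/c2.png",cv2.resize(s[165:325,200:395],None,fx=3.7,fy=3.7,interpolation=cv2.INTER_CUBIC))
E
```

```text
(no output)
```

View pics/c1.png

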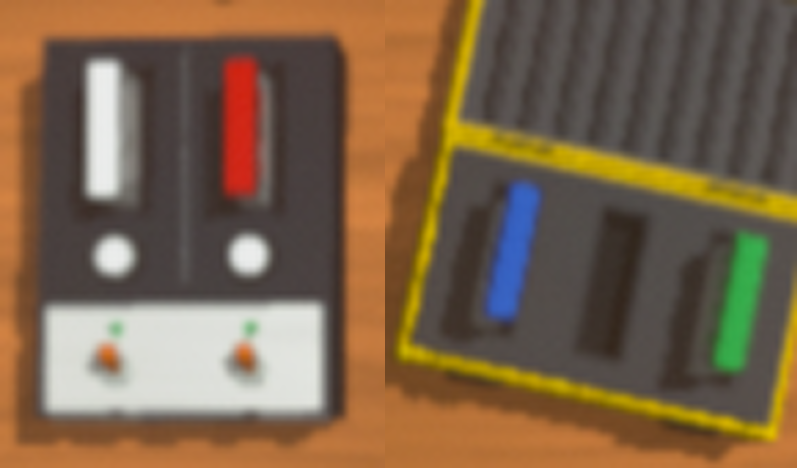

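View pics/c2.png

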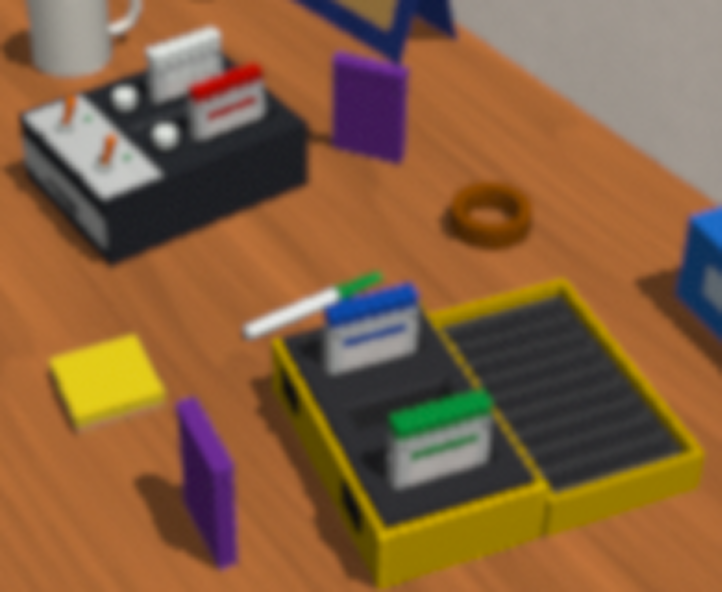

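```bash
cat > h.py <<'E'
import cv2,numpy as np
from station import ctrl, imaging
def ray(n,uv):
    i=imaging.camera_info(n);T=np.array(i["world_from_camera"]);p=cv2.undistortPoints(np.array([[uv]],float),np.array(i["K"]),np.array(i["D"]))[0,0]
    return T[:3,3],T[:3,:3]@np.array([p[0],p[1],1])
def onz(n,uv,z):
    o,d=ray(n,uv);return (o+d*(z-o[2])/d[2])[:2]
def proj(n,P):
    i=imaging.camera_info(n);T=np.linalg.inv(np.array(i["world_from_camera"]));r=cv2.Rodrigues(T[:3,:3])[0]
    return cv2.projectPoints(np.array(P,float).reshape(-1,3),r,T[:3,3],np.array(i["K"]),np.array(i["D"]))[0][:,0]
def tri(uvt,uvs):
    (a,b),(c,d)=ray("top",uvt),ray("side",uvs)
    s=np.linalg.lstsq(np.c_[b,-d],c-a,rcond=None)[0];p,q=a+b*s[0],c+d*s[1];return (p+q)/2,np.linalg.norm(p-q)
HUE=dict(red=[(0,6),(175,180)],blue=[(105,120)],green=[(55,75)])
def blob(im,c,roi,k=6,smin=140,vmin=90):
    x0,y0,x1,y1=roi;b=cv2.resize(im[y0:y1,x0:x1],None,fx=k,fy=k,interpolation=cv2.INTER_CUBIC);h=cv2.cvtColor(b,cv2.COLOR_BGR2HSV)
    if c=="white": m=cv2.inRange(h,(0,0,200),(180,50,255))
    else: m=sum(cv2.inRange(h,(l,smin,vmin),(u,255,255)) for l,u in HUE[c])
    out=[]
    for q in cv2.findContours(m.astype(np.uint8),cv2.RETR_EXTERNAL,cv2.CHAIN_APPROX_NONE)[0]:
        A=cv2.contourArea(q)
        if A<8*k*k: continue
        q=(q.astype(np.float32)+.5)/k-.5+np.array([x0,y0],np.float32)
        (cx,cy),wh,_=cv2.minAreaRect(q);out.append((A/k/k,(cx,cy),wh,cv2.boxPoints(cv2.minAreaRect(q))))
    return sorted(out,key=lambda o:-o[0])
E
python3 - <<'E'
from h import *
np.set_printoptions(precision=4,suppress=True)
t=cv2.imread("pics/top0.png")
C={}
for c,roi,z in [("red",(215,185,240,220),.116),("white",(190,185,215,219),.116),("blue",(322,208,345,245),.110),("green",(365,215,385,252),.110)]:
    a=blob(t,c,roi)[0];C[c]=onz("top",a[1],z)
    w=[onz("top",p,z) for p in a[3]];e=[w[1]-w[0],w[2]-w[1]];L=max(e,key=np.linalg.norm)
    print(c,a[1],C[c],"size",[np.linalg.norm(x) for x in e],"ang",np.degrees(np.arctan2(*(L*np.sign(L[0]))[::-1])))
for roi,n in [((194,219,212,234),'pl'),((218,219,236,234),'pr')]:
    a=blob(t,"white",roi)[0];C[n]=onz("top",a[1],.084);print(n,a[1],a[2],C[n])
def fit(names,loc):
    L=np.array(loc);W=np.array([C[n] for n in names]);lc,wc=L.mean(0),W.mean(0)
    a,b=L-lc,W-wc;th=np.arctan2((a[:,0]*b[:,1]-a[:,1]*b[:,0]).sum(),(a*b).sum());R=np.array([[np.cos(th),-np.sin(th)],[np.sin(th),np.cos(th)]])
    o=wc-R@lc;print("origin",o,"yaw",th,"res mm",1e3*(W-(o+L@R.T)));return o,R
o,R=fit(["red","white","pl","pr"],[[.046,-.036],[.046,.036],[-.018,.036],[-.018,-.036]])
oc,Rc=fit(["blue","green"],[[0,.06],[0,-.06]])
for y in(-.036,.036):
    for n,l in [("bay",[.046,y]),("plunger",[-.018,y]),("pivot",[-.079,y])]:print(n,y,o+R@l)
# side check
s=cv2.imread("pics/side0.png")
for c,roi,z in [("red",(248,180,275,195),.116),("blue",(284,240,315,256),.110),("green",(302,270,335,288),.110)]:
    p=proj("side",[*C[c],z-.005])[0];a=blob(s,c,roi);print(c,"side pred",p,"meas",a[0][1:3] if a else None)
for n,P in [("dock corners",[[*(o+R@[x,y]),.07] for x,y in[(-.103,-.08),(-.103,.08),(.103,.08),(.103,-.08)]]),("case front",[[*(oc+Rc@[-.063,y]),.06] for y in(.104,-.104)])]:
    print(n,"top",proj("top",P),"side",proj("side",P))
E
```

```text
red (225.16665649414062, 202.66665649414062) [0.6057 0.1831] size [np.float64(0.019714160007806795), np.float64(0.07448862813446201)] ang 1.6881233562338045
white (200.41665649414062, 203.0) [0.6041 0.2545] size [np.float64(0.01358318768038659), np.float64(0.06800389632604677)] ang 2.2159309286755593
blue (332.71478271484375, 225.15650939941406) [ 0.545 -0.123] size [np.float64(0.07008985948206797), np.float64(0.01591873723151419)] ang -11.899327477721004
green (373.97283935546875, 234.62850952148438) [ 0.5191 -0.2399] size [np.float64(0.06880762142037308), np.float64(0.014275994024856692)] ang -12.439208084220965
pl (202.25, 225.91665649414062) (5.3333282470703125, 5.333343505859375) [0.5413 0.2534]
pr (226.75, 225.75) (5.333343505859375, 5.333343505859375) [0.5427 0.1814]
origin [0.5595 0.2178] yaw 0.020962887984934623 res mm [[-0.4816  0.3348]
 [-0.5519 -0.31  ]
 [ 0.5997  0.0011]
 [ 0.4338 -0.0259]]
origin [ 0.5321 -0.1814] yaw -0.21841635867583786 res mm [[-0.0344 -0.1551]
 [ 0.0344  0.1551]]
bay -0.036 [0.6062 0.1828]
plunger -0.036 [0.5422 0.1814]
pivot -0.036 [0.4812 0.1802]
bay 0.036 [0.6047 0.2548]
plunger 0.036 [0.5407 0.2534]
pivot 0.036 [0.4797 0.2522]
red side pred [261.4697 186.2662] meas ((260.28564453125, 186.14389038085938), (6.327338218688965, 20.311872482299805))
blue side pred [300.8714 246.3592] meas ((299.84088134765625, 246.82167053222656), (6.138885498046875, 24.102550506591797))
green side pred [319.5632 275.9348] meas ((319.04254150390625, 276.01922607421875), (7.24094295501709, 27.92477035522461))
dock corners top [[242.2692 255.2625]
 [188.0187 255.5367]
 [189.4229 186.4823]
 [242.461  185.7115]] side [[228.7132 219.1589]
 [205.4174 195.1528]
 [258.1657 176.3094]
 [283.911  197.2646]]
case front top [[311.5329 244.1947]
 [380.6641 260.106 ]] side [[273.6716 254.2169]
 [302.8041 308.0234]]
```

Emit:
apply_moves(
  deltas=[
    {"dp": [0,0,0],"roll": -0.14,"grip": 1},
    {"dp": [0,0,0],"roll": -0.14,"grip": 1},
    {"dp": [-0.04,0,-0.041],"roll": 0,"grip": 1},
    {"dp": [-0.04,0,-0.041],"roll": 0,"grip": 1},
    {"dp": [-0.04,0,-0.041],"roll": 0,"grip": 1},
    {"dp": [-0.04,0,-0.041],"roll": 0,"grip": 1},
    {"dp": [-0.04,0,-0.041],"roll": 0,"grip": 1},
    {"dp": [-0.04,0,-0.041],"roll": 0,"grip": 1},
    {"dp": [-0.04,0,-0.041],"roll": 0,"grip": 1},
    {"dp": [-0.04,0,-0.041],"roll": 0,"grip": 1},
  ],
  newtons=30,
)

```text
time_s: 1.35
ee_pos: [0.4765, 0.2172, 0.2163]
eef_rot: [-1.571, -0.0, 1.592]
force: [-0.2, 0.5, -0.7]
grip_width: 0.001
```

```bash
cat > g.py <<'E'
# python3 g.py dock|case x y z : delta to a target TCP in that frame (xy dock/case frame m, z world)
import sys,numpy as np
from station import ctrl
o,th={"dock":((.5595,.2178),.021),"case":((.5321,-.1814),-.2184)}[sys.argv[1]]
x,y,z=map(float,sys.argv[2:5]);R=lambda a:np.array([[np.cos(a),-np.sin(a)],[np.sin(a),np.cos(a)]])
s=ctrl.get_obs();p=s["ee_pos"];yaw=s["eef_rot"][2];loc=R(th).T@(p[:2]-o)
print("t",s["time_s"],"local",np.round(loc,4),"z",round(p[2],4),"rpy",np.round(s["eef_rot"],4),"F",np.round(s["force"],2),"w",round(s["grip_width"],4))
d=np.array(o)+R(th)@[x,y]-p[:2];Y=th+np.pi/2
print("roll",round(yaw-Y,4),"dp after roll",np.round([d@[np.cos(Y),np.sin(Y)],p[2]-z,d@[-np.sin(Y),np.cos(Y)]],4))
E
python3 g.py dock -.045 -.036 .12
```

```text
t 1.35 local [-0.083   0.0011] z 0.2163 rpy [-1.5705 -0.      1.5919] F [-0.19  0.52 -0.66] w 0.001
roll 0.0001 dp after roll [-0.0371  0.0963 -0.038 ]
```

Emit:
apply_moves(
  deltas=[
    {"dp": [-0.0371,0.02,-0.038],"roll": 0,"grip": 1},
    {"dp": [0,0.04,0],"roll": 0,"grip": 1},
    {"dp": [0,0.04,0],"roll": 0,"grip": 1},
    {"dp": [0,0.024,0],"roll": 0,"grip": 1},
    {"dp": [0,0,0],"roll": 0,"grip": 1},
  ],
)

```text
time_s: 1.98
ee_pos: [0.5133, 0.1821, 0.0909]
eef_rot: [-1.567, 0.001, 1.592]
force: [-0.1, 0.3, 0.2]
grip_width: 0.0002
```

```bash
python3 g.py dock -.071 -.036 .092; python3 - <<'E'
from h import *
t=imaging.camera("top");s=imaging.camera("side")
a=cv2.resize(t[180:265,182:252],None,fx=5,fy=5,interpolation=cv2.INTER_CUBIC);b=cv2.resize(s[170:240,200:280],(486,425),interpolation=cv2.INTER_CUBIC)
cv2.imwrite("pics/c3.png",cv2.hconcat([a,b])[:,:800])
E
```

```text
t 1.975 local [-0.0469 -0.0347] z 0.0909 rpy [-1.5673e+00  9.0000e-04  1.5920e+00] F [-0.1   0.34  0.17] w 0.0002
roll 0.0002 dp after roll [-0.0013 -0.0011  0.0241]
```

View pics/c3.png

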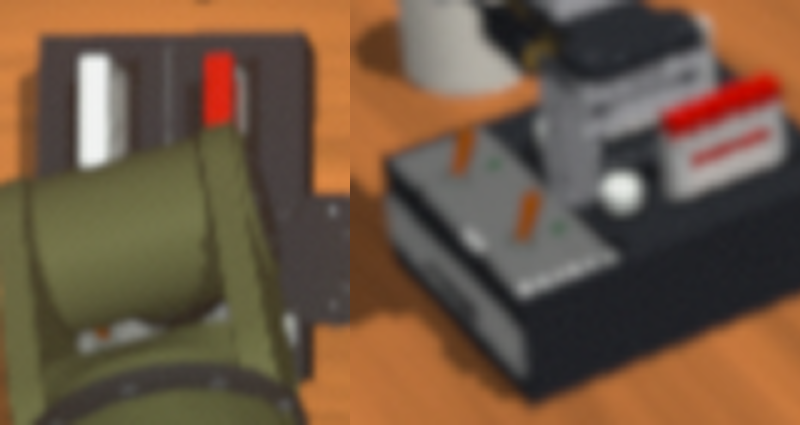

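Emit:
apply_moves(
  deltas=[
    {"dp": [-0.001,0,0.006],"roll": 0,"grip": 1},
    {"dp": [0,0,0.005],"roll": 0,"grip": 1},
    {"dp": [0,0,0.005],"roll": 0,"grip": 1},
    {"dp": [0,0,0.005],"roll": 0,"grip": 1},
    {"dp": [0,0,0.004],"roll": 0,"grip": 1},
    {"dp": [0,0,0],"roll": 0,"grip": 1},
  ],
)

```text
time_s: 2.82
ee_pos: [0.4894, 0.181, 0.0927]
eef_rot: [-1.572, -0.0, 1.592]
force: [0.1, -0.0, 0.9]
grip_width: 0.0003
```

```bash
python3 g.py dock -.047 -.036 .092; python3 - <<'E'
from h import *
s=imaging.camera("side")
cv2.imwrite("pics/c4.png",cv2.resize(s[170:240,200:280],(640,560),interpolation=cv2.INTER_CUBIC))
E
```

```text
t 2.825 local [-0.0709 -0.0354] z 0.0927 rpy [-1.5716e+00 -2.0000e-04  1.5921e+00] F [ 0.14 -0.05  0.86] w 0.0003
roll 0.0003 dp after roll [-0.0006  0.0007 -0.0239]
```

View pics/c4.png

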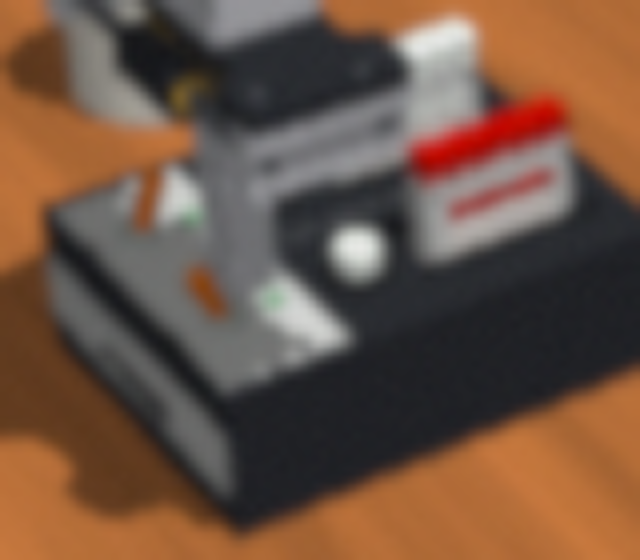

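Emit:
apply_moves(
  deltas=[
    {"dp": [0,0,-0.01],"roll": 0,"grip": 1},
    {"dp": [0,-0.025,0],"roll": 0,"grip": 1},
    {"dp": [-0.0005,0,-0.043],"roll": 0,"grip": 1},
    {"dp": [0,0,0],"roll": 0,"grip": 1},
    {"dp": [0,0.02,0],"roll": 0,"grip": 1},
    {"dp": [0,0.006,0],"roll": 0,"grip": 1},
    {"dp": [0,0.004,0],"roll": 0,"grip": 1},
    {"dp": [0,0.003,0],"roll": 0,"grip": 1},
    {"dp": [0,0,0],"roll": 0,"grip": 1},
  ],
)

```text
time_s: 4.0
ee_pos: [0.5422, 0.1815, 0.0852]
eef_rot: [-1.571, -0.0, 1.592]
force: [-3.5, -0.7, 6.4]
grip_width: 0.0005
```

```bash
python3 g.py dock -.018 -.036 .083
```

```text
t 4.0 local [-0.0181 -0.0359] z 0.0852 rpy [-1.5707 -0.      1.5921] F [-3.5  -0.72  6.39] w 0.0005
roll 0.0003 dp after roll [-0.0001  0.0022 -0.0001]
```

Emit:
apply_moves(
  deltas=[
    {"dp": [0,0.0015,0],"roll": 0,"grip": 1},
    {"dp": [0,0,0],"roll": 0,"grip": 1},
  ],
)

```text
time_s: 4.25
ee_pos: [0.5423, 0.1816, 0.0849]
eef_rot: [-1.571, -0.0, 1.592]
force: [-9.7, -2.7, 19.4]
grip_width: 0.0006
```

```bash
python3 g.py dock -.018 -.036 .083; python3 - <<'E'
from h import *
s=imaging.camera("side")
a=blob(s,"red",(240,170,280,200));print(a[0][:3])
p=onz("top",(225.17,202.67),.116)
for z in(.116,.126): print(z,proj("side",[*p,z-.005]))
E
```

```text
t 4.25 local [-0.018  -0.0358] z 0.0849 rpy [-1.5715e+00 -2.0000e-04  1.5921e+00] F [-9.69 -2.72 19.43] w 0.0006
roll 0.0003 dp after roll [-0.0002  0.0019  0.    ]
(15.361111111111112, (268.08868408203125, 181.13961791992188), (5.334138870239258, 3.839343786239624))
0.116 [[261.46879824 186.26849482]]
0.126 [[261.35660845 183.66433284]]
```

Emit:
apply_moves(
  deltas=[
    {"dp": [0,-0.02,0],"roll": 0,"grip": 1},
    {"dp": [0,-0.05,0],"roll": 0,"grip": 0.15},
    {"dp": [0,-0.03,-0.03],"roll": 0,"grip": 0.15},
    {"dp": [0,0,-0.034],"roll": 0,"grip": 0.15},
    {"dp": [0,0,0],"roll": 0,"grip": 0.15},
    {"dp": [0,0,0],"roll": 0,"grip": 0.15},
  ],
)

```text
time_s: 5.05
ee_pos: [0.6056, 0.1829, 0.1825]
eef_rot: [-1.57, 0.0, 1.592]
force: [-0.0, 0.6, -0.3]
grip_width: 0.04
```

```bash
python3 g.py dock .046 -.036 .101; python3 - <<'E'
from h import *
s=imaging.camera("side")
a=blob(s,"red",(240,170,280,200));print(a[0][:3])
cv2.imwrite("pics/c5.png",cv2.resize(s[150:240,180:300],(800,600),interpolation=cv2.INTER_CUBIC))
E
```

```text
t 5.05 local [ 0.0453 -0.0359] z 0.1825 rpy [-1.5697e+00  2.0000e-04  1.5921e+00] F [-0.01  0.58 -0.3 ] w 0.04
roll 0.0003 dp after roll [-0.0001  0.0815 -0.0007]
(81.84722222222221, (260.4978332519531, 183.59629821777344), (6.049056529998779, 19.66307830810547))
```

View pics/c5.png

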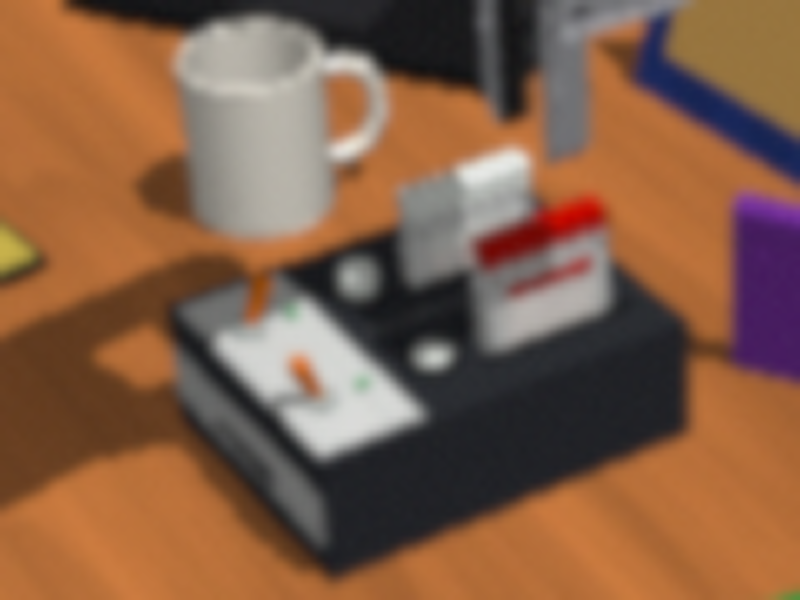

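Emit:
apply_moves(
  deltas=[
    {"dp": [0,0.04,-0.0005],"roll": 0,"grip": 0.15},
    {"dp": [0,0.03,0],"roll": 0,"grip": 0.15},
    {"dp": [0,0.0115,0],"roll": 0,"grip": 0.15},
    {"dp": [0,0,0],"roll": 0,"grip": 1},
    {"dp": [0,0,0],"roll": 0,"grip": 1},
    {"dp": [0,0,0],"roll": 0,"grip": 1},
    {"dp": [0,0,0],"roll": 0,"grip": 1},
  ],
  newtons=35,
)

```text
time_s: 5.98
ee_pos: [0.6072, 0.183, 0.1024]
eef_rot: [-1.572, -0.0, 1.592]
force: [0.8, 0.2, 3.0]
grip_width: 0.0146
```

```bash
python3 g.py dock .046 -.036 .230
```

```text
t 5.975 local [ 0.0469 -0.0358] z 0.1024 rpy [-1.5723e+00 -3.0000e-04  1.5920e+00] F [0.77 0.22 3.03] w 0.0146
roll 0.0002 dp after roll [-0.0002 -0.1276  0.0009]
```

Emit:
apply_moves(
  deltas=[
    {"dp": [0,-0.008,0],"roll": 0,"grip": 1},
    {"dp": [0,-0.018,0],"roll": 0,"grip": 1},
    {"dp": [0,-0.025,0],"roll": 0,"grip": 1},
    {"dp": [0,-0.03,0],"roll": 0,"grip": 1},
    {"dp": [0,-0.025,0],"roll": 0,"grip": 1},
    {"dp": [0,-0.012,0],"roll": 0,"grip": 1},
    {"dp": [0,0,0],"roll": 0,"grip": 1},
  ],
)

```text
time_s: 6.85
ee_pos: [0.6069, 0.1829, 0.2202]
eef_rot: [-1.572, -0.0, 1.592]
force: [0.6, -0.1, -1.1]
grip_width: 0.0146
```

```bash
python3 g.py case 0 0 .222
```

```text
t 6.85 local [-0.0059  0.3719] z 0.2202 rpy [-1.5719e+00 -3.0000e-04  1.5920e+00] F [ 0.57 -0.06 -1.11] w 0.0146
roll 0.2396 dp after roll [-0.3719 -0.0018 -0.0059]
```

Emit:
apply_moves(
  deltas=[
    {"dp": [0,0,0],"roll": 0.12,"grip": 1},
    {"dp": [0,0,0],"roll": 0.1194,"grip": 1},
    {"dp": [-0.025,0,-0.0059],"roll": 0,"grip": 1},
    {"dp": [-0.045,0,0],"roll": 0,"grip": 1},
    {"dp": [-0.055,0,0],"roll": 0,"grip": 1},
    {"dp": [-0.055,0,0],"roll": 0,"grip": 1},
    {"dp": [-0.055,0,0],"roll": 0,"grip": 1},
    {"dp": [-0.055,0,0],"roll": 0,"grip": 1},
    {"dp": [-0.05,0,0],"roll": 0,"grip": 1},
    {"dp": [-0.0319,0,0],"roll": 0,"grip": 1},
  ],
)

```text
time_s: 8.1
ee_pos: [0.5309, -0.1834, 0.2183]
eef_rot: [-1.569, -0.0, 1.351]
force: [1.3, 0.4, -1.2]
grip_width: 0.015
```

Emit:
apply_moves(
  deltas=[
    {"dp": [0,0,0],"roll": 0,"grip": 1},
    {"dp": [0,0,0],"roll": 0,"grip": 1},
  ],
)

```text
time_s: 8.35
ee_pos: [0.5319, -0.1809, 0.2187]
eef_rot: [-1.57, -0.0, 1.353]
force: [0.1, 0.6, -1.5]
grip_width: 0.0147
```

```bash
python3 g.py case 0 0 .2; python3 - <<'E'
from h import *
t=imaging.camera("top");s=imaging.camera("side")
np.set_printoptions(precision=4,suppress=True)
for n,im,roi in(("top",t,(300,180,400,260)),("side",s,(250,150,380,260))):
    for a in blob(im,"red",roi,smin=120,vmin=60)[:2]: print(n,a[:3])
cv2.imwrite("pics/c6.png",cv2.resize(s[190:310,260:400],(700,600),interpolation=cv2.INTER_CUBIC))
E
```

```text
t 8.35 local [-0.0003  0.0005] z 0.2187 rpy [-1.5696e+00 -4.0000e-04  1.3527e+00] F [ 0.14  0.55 -1.45] w 0.0147
roll 0.0003 dp after roll [-0.0005  0.0187 -0.0003]
top (11.555555555555555, (361.16668701171875, 235.41665649414062), (3.3333282470703125, 4.833343505859375))
side (79.65277777777779, (302.5592346191406, 222.78245544433594), (7.376980781555176, 13.90192985534668))
side (20.09722222222222, (321.35943603515625, 219.60031127929688), (4.474035739898682, 6.631411075592041))
```

View pics/c6.png

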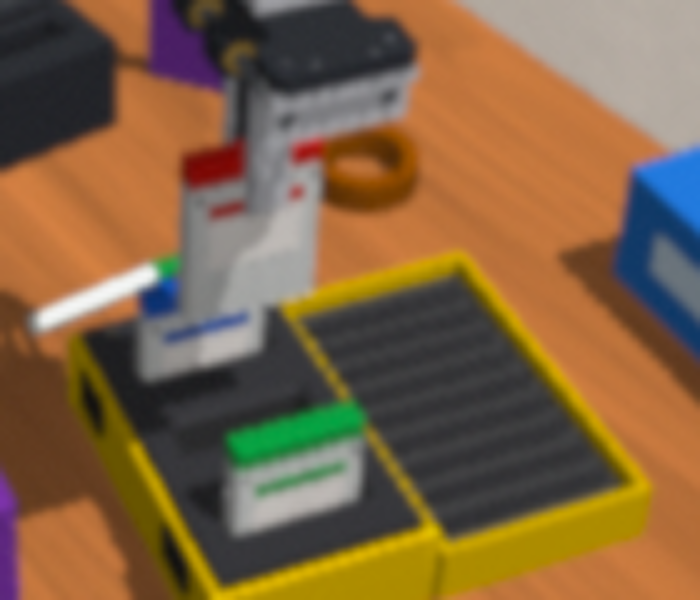

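```bash
python3 - <<'E'
from h import *
s=imaging.camera("side");k=6;x0,y0=290,205
h=cv2.cvtColor(cv2.resize(s[y0:240,x0:340],None,fx=k,fy=k,interpolation=cv2.INTER_CUBIC),cv2.COLOR_BGR2HSV)
m=(cv2.inRange(h,(0,140,60),(6,255,255))|cv2.inRange(h,(174,140,60),(180,255,255)))
n,l,st,_=cv2.connectedComponentsWithStats(m)
pts=np.vstack([np.argwhere(l==i)[:,::-1] for i in range(1,n) if st[i,4]>500 and st[i,1]<22*k]).astype(np.float32)/k+[x0-.4,y0-.4]
r=cv2.minAreaRect(pts.astype(np.float32));print("meas",r)
p=ctrl.get_obs()["ee_pos"];th=-.2184;e=np.array([np.cos(th),np.sin(th),0])
for d in(-.002,0,.002): print(d,proj("side",p+e*d+[0,0,.0236-.005]))
print(proj("side",[p+e*a+[0,0,.0236-b] for a in(-.035,.035) for b in (0,.01)]), pts.min(0),pts.max(0))
E
```

```text
meas ((310.1640625, 220.65899658203125), (7.206729888916016, 29.257471084594727), 77.76849365234375)
-0.002 [[310.64197074 219.91598961]]
0 [[311.40213176 219.73150905]]
0.002 [[312.16143408 219.54723606]]
[[298.0054914  221.33194648]
 [297.94297659 224.63868453]
 [324.67463691 214.89205629]
 [324.46021113 218.17133542]] [296.26666651 217.43333302] [324.43333206 226.76666603]
```

Emit:
apply_moves(
  deltas=[
    {"dp": [-0.0005,0.02,-0.001],"roll": 0,"grip": 1},
    {"dp": [0,0.03,0],"roll": 0,"grip": 1},
    {"dp": [0,0.02,0],"roll": 0,"grip": 1},
    {"dp": [0,0.01,0],"roll": 0,"grip": 1},
    {"dp": [0,0.008,0],"roll": 0,"grip": 1},
    {"dp": [0,0.008,0],"roll": 0,"grip": 1},
    {"dp": [0,0,0],"roll": 0,"grip": 1},
  ],
)

```text
time_s: 9.38
ee_pos: [0.5328, -0.1821, 0.1232]
eef_rot: [-1.57, -0.0, 1.353]
force: [-0.5, -0.0, -1.4]
grip_width: 0.0147
```

```bash
python3 g.py case 0.0008 0 .0864
```

```text
t 9.375 local [ 0.0008 -0.0005] z 0.1232 rpy [-1.5704e+00 -1.0000e-04  1.3527e+00] F [-0.48 -0.04 -1.36] w 0.0147
roll 0.0003 dp after roll [0.0005 0.0368 0.    ]
```

Entered the slot by 13 mm without contact force; continue down.

Emit:
apply_moves(
  deltas=[
    {"dp": [0.0003,0.01,0],"roll": 0,"grip": 1},
    {"dp": [0,0.01,0],"roll": 0,"grip": 1},
    {"dp": [0,0.008,0],"roll": 0,"grip": 1},
    {"dp": [0,0.005,0],"roll": 0,"grip": 1},
    {"dp": [0,0.003,0],"roll": 0,"grip": 1},
    {"dp": [0,0,0],"roll": 0,"grip": 1},
  ],
)

```text
time_s: 10.12
ee_pos: [0.5329, -0.1819, 0.0874]
eef_rot: [-1.571, -0.0, 1.353]
force: [0.3, -0.2, 0.0]
grip_width: 0.0149
```

```bash
python3 g.py case 0.0008 0 .0864
```

```text
t 10.125 local [ 0.0009 -0.0003] z 0.0874 rpy [-1.5707 -0.      1.3526] F [ 0.28 -0.18  0.03] w 0.0149
roll 0.0002 dp after roll [0.0003 0.001  0.0001]
```

Emit:
apply_moves(
  deltas=[
    {"dp": [0,0.0015,0],"roll": 0,"grip": 1},
    {"dp": [0,0,0],"roll": 0,"grip": 1},
    {"dp": [0,0,0],"roll": 0,"grip": 0.15},
    {"dp": [0,0,0],"roll": 0,"grip": 0.15},
    {"dp": [0,0,0],"roll": 0,"grip": 0.15},
    {"dp": [0,-0.02,0],"roll": 0,"grip": 0.15},
    {"dp": [0,-0.04,0],"roll": 0,"grip": 0.15},
    {"dp": [0.03,-0.01,0],"roll": 0,"grip": 0.15},
    {"dp": [0.03,0,0],"roll": 0,"grip": 0.15},
    {"dp": [0,0,0],"roll": 0,"grip": 0.15},
  ],
)

```text
time_s: 11.38
ee_pos: [0.5462, -0.122, 0.156]
eef_rot: [-1.571, -0.0, 1.355]
force: [0.1, 0.0, 0.4]
grip_width: 0.0399
```

```bash
python3 g.py case 0 0.06 .086; python3 - <<'E'
from h import *
s=imaging.camera("side")
for c,roi in(("red",(280,230,340,290)),("green",(300,265,340,290)),("blue",(280,235,325,262))): 
  for a in blob(s,c,roi)[:1]: print(c,a[:3])
p=np.array([.5321,-.1814])
for z in(.11,.12): print("red pred",z,proj("side",[*p,z-.005]))
E
```

```text
t 11.375 local [0.0009 0.0611] z 0.156 rpy [-1.5709e+00 -1.0000e-04  1.3547e+00] F [0.1  0.01 0.36] w 0.0399
roll 0.0023 dp after roll [-0.0011  0.07    0.0009]
red (162.25, (309.13665771484375, 260.6203308105469), (7.423859596252441, 27.54026985168457))
green (159.94444444444443, (318.89959716796875, 276.0262145996094), (7.208113670349121, 27.96950912475586))
blue (115.6388888888889, (300.0469970703125, 247.1157684326172), (5.4528656005859375, 23.8558406829834))
red pred 0.11 [[309.84049163 260.52632249]]
red pred 0.12 [[309.96300772 257.67344678]]
```

Emit:
apply_moves(
  deltas=[
    {"dp": [-0.0011,0.03,0.0009],"roll": 0.002,"grip": 0.15},
    {"dp": [0,0.03,0],"roll": 0,"grip": 0.15},
    {"dp": [0,0.01,0],"roll": 0,"grip": 0.15},
    {"dp": [0,0,0],"roll": 0,"grip": 0.15},
    {"dp": [0,0,0],"roll": 0,"grip": 1},
    {"dp": [0,0,0],"roll": 0,"grip": 1},
    {"dp": [0,0,0],"roll": 0,"grip": 1},
    {"dp": [0,0,0],"roll": 0,"grip": 1},
  ],
  newtons=35,
)

```text
time_s: 12.42
ee_pos: [0.545, -0.1242, 0.0865]
eef_rot: [-1.572, 0.0, 1.351]
force: [-0.7, -0.7, 4.6]
grip_width: 0.0149
```

```bash
python3 g.py case 0 0.06 .2
```

```text
t 12.425 local [0.0003 0.0586] z 0.0865 rpy [-1.5716e+00  1.0000e-04  1.3506e+00] F [-0.73 -0.68  4.55] w 0.0149
roll -0.0018 dp after roll [ 0.0014 -0.1135  0.0003]
```

Emit:
apply_moves(
  deltas=[
    {"dp": [0,-0.008,0],"roll": 0,"grip": 1},
    {"dp": [0,-0.018,0],"roll": 0,"grip": 1},
    {"dp": [0,-0.03,0],"roll": 0,"grip": 1},
    {"dp": [0,-0.03,0],"roll": 0,"grip": 1},
    {"dp": [0,-0.03,0],"roll": 0,"grip": 1},
    {"dp": [0,-0.02,0],"roll": 0,"grip": 1},
    {"dp": [0,0,0],"roll": 0,"grip": 1},
  ],
)

```text
time_s: 13.3
ee_pos: [0.5453, -0.1243, 0.2241]
eef_rot: [-1.574, 0.0, 1.351]
force: [-0.4, 0.2, -2.0]
grip_width: 0.0147
```

```bash
python3 g.py dock 0.046 -0.036 .22
```

```text
t 13.3 local [-0.0214 -0.3417] z 0.2241 rpy [-1.5742e+00  3.0000e-04  1.3506e+00] F [-0.4   0.19 -1.98] w 0.0147
roll -0.2412 dp after roll [ 0.3057  0.0041 -0.0674]
```

Emit:
apply_moves(
  deltas=[
    {"dp": [0,0,0],"roll": -0.12,"grip": 1},
    {"dp": [0,0,0],"roll": -0.1212,"grip": 1},
    {"dp": [0.025,0,-0.007],"roll": 0,"grip": 1},
    {"dp": [0.045,0,-0.01],"roll": 0,"grip": 1},
    {"dp": [0.05,0,-0.01],"roll": 0,"grip": 1},
    {"dp": [0.05,0,-0.01],"roll": 0,"grip": 1},
    {"dp": [0.05,0,-0.01],"roll": 0,"grip": 1},
    {"dp": [0.045,0,-0.01],"roll": 0,"grip": 1},
    {"dp": [0.025,0,-0.0064],"roll": 0,"grip": 1},
    {"dp": [0.0157,0,-0.004],"roll": 0,"grip": 1},
  ],
)

```text
time_s: 14.55
ee_pos: [0.6056, 0.184, 0.221]
eef_rot: [-1.569, 0.0, 1.593]
force: [-0.4, 0.1, -1.8]
grip_width: 0.0147
```

Emit:
apply_moves(
  deltas=[
    {"dp": [0,0,0],"roll": 0,"grip": 1},
    {"dp": [0,0,0],"roll": 0,"grip": 1},
  ],
)

```text
time_s: 14.8
ee_pos: [0.6057, 0.1818, 0.2218]
eef_rot: [-1.571, 0.0, 1.591]
force: [-0.1, -0.3, -2.5]
grip_width: 0.015
```

```bash
python3 g.py dock 0.0462 -0.036 .1; python3 - <<'E'
from h import *
s=imaging.camera("side");k=6
p=ctrl.get_obs()["ee_pos"];e=np.array([1,.021,0])
q=proj("side",[p+e*d+[0,0,.0236-.005] for d in(-.002,0,.002)]);print(q)
x0,y0=int(q[1,0])-22,int(q[1,1])-14
h=cv2.cvtColor(cv2.resize(s[y0:y0+30,x0:x0+44],None,fx=k,fy=k,interpolation=cv2.INTER_CUBIC),cv2.COLOR_BGR2HSV)
m=cv2.inRange(h,(105,140,60),(120,255,255))
n,l,st,c=cv2.connectedComponentsWithStats(m);print([(np.round(st[i]/k,1),np.round(c[i]/k+[x0,y0],1)) for i in range(1,n) if st[i,4]>100],x0,y0)
cv2.imwrite("pics/c7.png",cv2.resize(s[120:230,190:320],(709,600),interpolation=cv2.INTER_CUBIC))
E
```

```text
t 14.8 local [ 0.0455 -0.0369] z 0.2218 rpy [-1.5705e+00  3.0000e-04  1.5909e+00] F [-0.15 -0.32 -2.49] w 0.015
roll -0.0009 dp after roll [ 0.0009  0.1218 -0.0007]
[[259.62683614 151.03044102]
 [260.18198389 150.849676  ]
 [260.7363492  150.66916786]]
[(array([40.7,  7.7,  2.2, 10.8, 31.7]), array([279.6, 149.4])), (array([ 28.3,   9.7,   4.2,   6.2, 108.3]), array([268.2, 148.6])), (array([ 10.5,  14. ,   9.8,   7. , 304.2]), array([253.4, 153.5])), (array([ 38.5,  19.3,   5.5,   9.3, 138.7]), array([279. , 160.8]))] 238 136
```

View pics/c7.png

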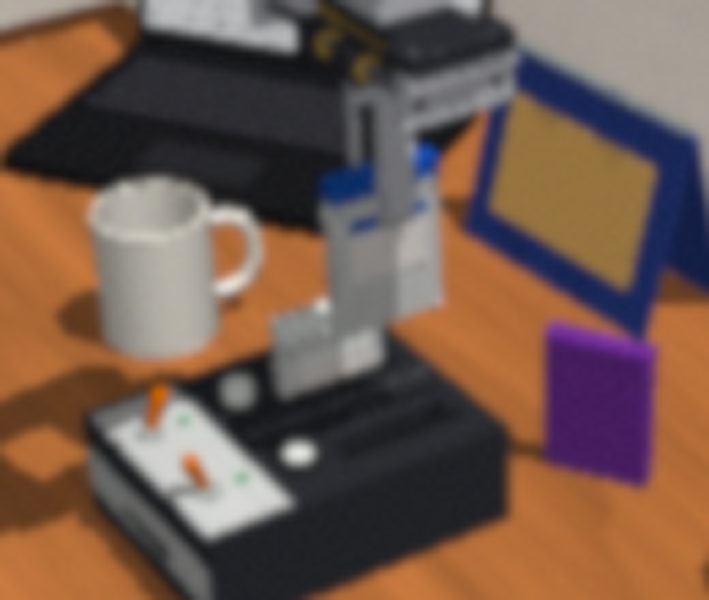

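Emit:
apply_moves(
  deltas=[
    {"dp": [0.0009,0.03,-0.0003],"roll": -0.001,"grip": 1},
    {"dp": [0,0.03,0],"roll": 0,"grip": 1},
    {"dp": [0,0.01,0],"roll": 0,"grip": 1},
    {"dp": [0,0.006,0],"roll": 0,"grip": 1},
    {"dp": [0,0.005,0],"roll": 0,"grip": 1},
    {"dp": [0,0.005,0],"roll": 0,"grip": 1},
    {"dp": [0,0,0],"roll": 0,"grip": 1},
  ],
)

```text
time_s: 15.72
ee_pos: [0.606, 0.1837, 0.1359]
eef_rot: [-1.571, 0.0, 1.593]
force: [0.0, 0.1, -1.1]
grip_width: 0.0147
```

```bash
python3 g.py dock 0.0458 -0.036 .1024
```

```text
t 15.725 local [ 0.0458 -0.035 ] z 0.1359 rpy [-1.5706e+00  1.0000e-04  1.5928e+00] F [ 0.    0.1  -1.15] w 0.0147
roll 0.001 dp after roll [-0.001   0.0335 -0.    ]
```

Emit:
apply_moves(
  deltas=[
    {"dp": [-0.0005,0.01,0],"roll": 0,"grip": 1},
    {"dp": [0,0.01,0],"roll": 0,"grip": 1},
    {"dp": [0,0.01,0],"roll": 0,"grip": 1},
    {"dp": [0,0.004,0],"roll": 0,"grip": 1},
    {"dp": [0,0.003,0],"roll": 0,"grip": 1},
    {"dp": [0,0.003,0],"roll": 0,"grip": 1},
    {"dp": [0,0.002,0],"roll": 0,"grip": 1},
    {"dp": [0,0.0015,0],"roll": 0,"grip": 1},
    {"dp": [0,0,0],"roll": 0,"grip": 1},
  ],
)

```text
time_s: 16.85
ee_pos: [0.6062, 0.1833, 0.0925]
eef_rot: [-1.571, -0.0, 1.593]
force: [0.3, -0.3, -1.1]
grip_width: 0.0151
```

```bash
python3 g.py dock 0.0458 -0.036 .0924
```

```text
t 16.85 local [ 0.0459 -0.0355] z 0.0925 rpy [-1.571  -0.      1.5928] F [ 0.35 -0.27 -1.07] w 0.0151
roll 0.001 dp after roll [-0.0005  0.0001  0.0001]
```

Emit:
apply_moves(
  deltas=[
    {"dp": [0,0.001,0],"roll": 0,"grip": 1},
    {"dp": [0,0.001,0],"roll": 0,"grip": 1},
    {"dp": [0,0,0],"roll": 0,"grip": 1},
  ],
)

```text
time_s: 17.23
ee_pos: [0.6065, 0.1834, 0.0924]
eef_rot: [-1.572, -0.0, 1.593]
force: [-5.6, -1.5, 15.0]
grip_width: 0.0149
```

Emit:
apply_moves(
  deltas=[
    {"dp": [0,-0.0015,0],"roll": 0,"grip": 1},
    {"dp": [0,0,0],"roll": 0,"grip": 0.15},
    {"dp": [0,0,0],"roll": 0,"grip": 0.15},
    {"dp": [0,0,0],"roll": 0,"grip": 0.15},
    {"dp": [0,-0.02,0],"roll": 0,"grip": 0.15},
    {"dp": [0,-0.04,0],"roll": 0,"grip": 0.15},
    {"dp": [0,-0.05,0],"roll": 0,"grip": 1},
    {"dp": [0,0,0],"roll": 0,"grip": 1},
    {"dp": [0,0,0],"roll": 0,"grip": 1},
  ],
)

```text
time_s: 18.35
ee_pos: [0.6059, 0.1832, 0.2022]
eef_rot: [-1.571, 0.0, 1.593]
force: [-0.7, 0.4, -0.4]
grip_width: 0.0133
```

```bash
python3 g.py dock -.113 -.036 .2; python3 - <<'E'
from h import *
s=imaging.camera("side")
print("blue",blob(s,"blue",(245,175,280,200))[0][:3],"(red home was 260.3,186.1)")
cv2.imwrite("pics/c8.png",cv2.resize(s[150:240,180:300],(800,600),interpolation=cv2.INTER_CUBIC))
E
```

```text
t 18.35 local [ 0.0457 -0.0355] z 0.2022 rpy [-1.5709  0.      1.5928] F [-0.72  0.41 -0.41] w 0.0133
roll 0.001 dp after roll [-0.0005  0.0022  0.1587]
blue (72.86111111111111, (260.0233154296875, 186.4178009033203), (5.588806629180908, 19.583786010742188)) (red home was 260.3,186.1)
```

View pics/c8.png

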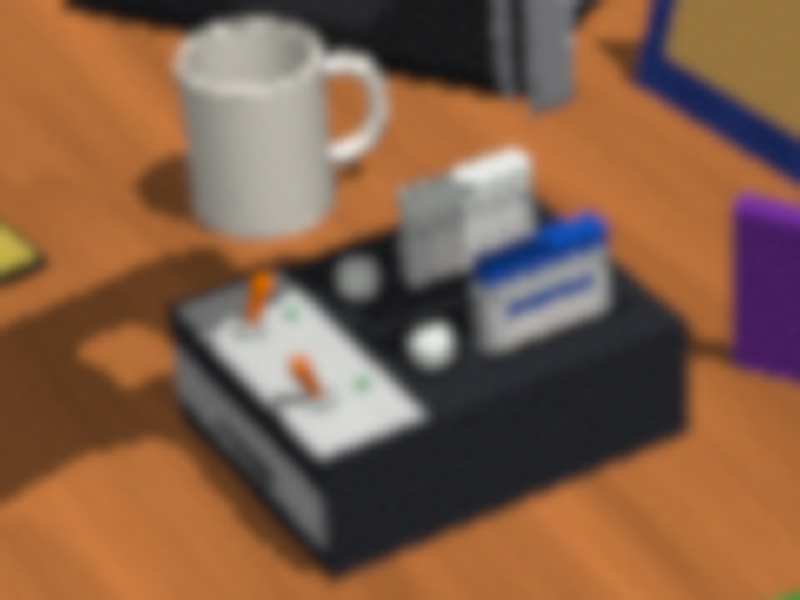

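Emit:
apply_moves(
  deltas=[
    {"dp": [-0.0005,0,0.04],"roll": 0,"grip": 1},
    {"dp": [0,0,0.05],"roll": 0,"grip": 1},
    {"dp": [0,0,0.045],"roll": 0,"grip": 1},
    {"dp": [0,0,0.0267],"roll": 0,"grip": 1},
    {"dp": [0,0.03,0],"roll": 0,"grip": 1},
    {"dp": [0,0.045,0],"roll": 0,"grip": 1},
    {"dp": [0,0.035,0],"roll": 0,"grip": 1},
    {"dp": [0,0,0],"roll": 0,"grip": 1},
  ],
)

```text
time_s: 19.4
ee_pos: [0.4428, 0.1787, 0.0896]
eef_rot: [-1.565, 0.002, 1.593]
force: [0.1, -0.1, 0.4]
grip_width: 0.0004
```

```bash
python3 g.py dock -.087 -.036 .092
```

```text
t 19.4 local [-0.1175 -0.0367] z 0.0896 rpy [-1.5652  0.0017  1.5928] F [ 0.14 -0.11  0.45] w 0.0004
roll 0.001 dp after roll [ 0.0007 -0.0024 -0.0305]
```

Emit:
apply_moves(
  deltas=[
    {"dp": [0,0,-0.006],"roll": 0,"grip": 1},
    {"dp": [0,0,-0.006],"roll": 0,"grip": 1},
    {"dp": [0,0,-0.005],"roll": 0,"grip": 1},
    {"dp": [0,0,-0.005],"roll": 0,"grip": 1},
    {"dp": [0,0,-0.004],"roll": 0,"grip": 1},
    {"dp": [0,0,0],"roll": 0,"grip": 1},
  ],
)

```text
time_s: 20.15
ee_pos: [0.4702, 0.1797, 0.0918]
eef_rot: [-1.57, 0.0, 1.593]
force: [-4.9, -0.3, 2.9]
grip_width: 0.0006
```

```bash
python3 g.py dock -.087 -.036 .092
```

```text
t 20.15 local [-0.0901 -0.0362] z 0.0918 rpy [-1.5695e+00  2.0000e-04  1.5927e+00] F [-4.9  -0.25  2.86] w 0.0006
roll 0.0009 dp after roll [ 0.0002 -0.0002 -0.0031]
```

Handle still resisting (about 5 N); push a few millimetres further.

Emit:
apply_moves(
  deltas=[
    {"dp": [0,0,-0.003],"roll": 0,"grip": 1},
    {"dp": [0,0,-0.003],"roll": 0,"grip": 1},
    {"dp": [0,0,0],"roll": 0,"grip": 1},
  ],
)

```text
time_s: 20.52
ee_pos: [0.4708, 0.1798, 0.0912]
eef_rot: [-1.556, 0.002, 1.593]
force: [-29.1, 0.3, 18.4]
grip_width: 0.0006
```

Emit:
apply_moves(
  deltas=[
    {"dp": [0,0,0.008],"roll": 0,"grip": 1},
    {"dp": [0,0,0.02],"roll": 0,"grip": 1},
    {"dp": [0,-0.03,0.02],"roll": 0,"grip": 1},
    {"dp": [0,-0.05,0.03],"roll": 0,"grip": 1},
    {"dp": [0,-0.04,0.03],"roll": 0,"grip": 1},
    {"dp": [0,0,0],"roll": 0,"grip": 1},
  ],
)

```text
time_s: 21.28
ee_pos: [0.3686, 0.178, 0.2149]
eef_rot: [-1.577, -0.002, 1.594]
force: [-0.3, 0.1, -0.4]
grip_width: 0.0006
```

```bash
python3 g.py dock -.087 -.036 .092; python3 - <<'E'
from h import *
s=imaging.camera("side");t=imaging.camera("top")
for c,roi in(("red",(280,230,340,290)),("green",(300,265,340,290)),("blue",(245,175,280,200))): print(c,blob(s,c,roi)[0][:3])
a=cv2.resize(s[150:320,180:350],(560,560),interpolation=cv2.INTER_CUBIC);b=cv2.resize(t[180:265,182:218],(237,560),interpolation=cv2.INTER_CUBIC)
cv2.imwrite("pics/c9.png",cv2.hconcat([a,b]))
E
```

```text
t 21.275 local [-0.1917 -0.0358] z 0.2149 rpy [-1.577  -0.002   1.5936] F [-0.32  0.09 -0.37] w 0.0006
roll 0.0018 dp after roll [-0.0002  0.1229 -0.1047]
red (187.9722222222222, (309.0312194824219, 260.5326843261719), (7.625141143798828, 27.682573318481445))
green (159.70833333333334, (318.97479248046875, 275.9986572265625), (7.2049031257629395, 27.93933868408203))
blue (79.01388888888889, (259.9794921875, 186.44522094726562), (5.598466396331787, 19.682416915893555))
```

View pics/c9.png

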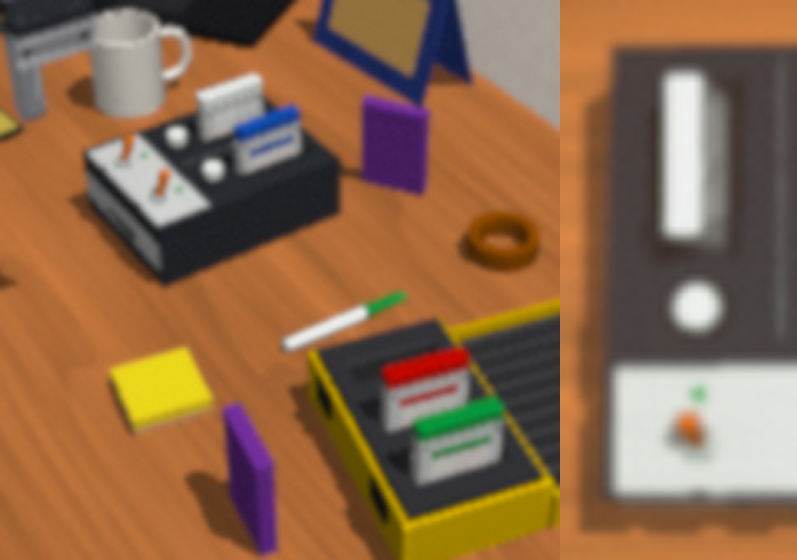

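Both switches lean to the rear (on), both plungers are up, the blue drive is home and the red drive stands in the middle slot. The arm is clear, so I'm handing in.

```bash
python3 -c "
from station import ctrl
print(ctrl.hand_in())"
```

```text
the job is handed in; nothing more can be done
None
```

The drives are swapped and the job is handed in at about 21 s of the 72 s allowed; no verdict is reported. I switched off the red drive's bay (the right one), pressed its eject plunger to the stop and lowered the red drive into the case's middle slot. I then pushed the blue drive home in that bay and switched it back on.

**Last checks in the camera images:**
- **Blue drive:** its cap is within about 0.5 px of where the red drive's was when home. The plunger is up, and it bottomed out at about 15 N.
- **Red drive:** its cap is within 1 px of the position predicted for the slot floor.
- **Switches:** both lean to the rear (on).
- **White and green drives:** the green drive's cap stayed within 0.1 px. The white drive looked unmoved in the pictures, but I did not measure it again.
- **Arm:** it is clear of everything, with a force of about 0.5 N.

**One thing went less cleanly:** switching the bay back on, I pushed the handle too far after it had flipped. It pressed against its stop at about 34 N before I backed off, which is under the 40 N and 120 N limits. The final picture shows no visible effect.

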